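Reset the locked thumbwheel preset of a slip pump

TASK

Change the fill preset on the slip pump's thumbwheel unit: take out the long lock pin that holds the wheels (its red head sits sunk in a guard ring on the right, so push it out from the bare tip on the left and draw it out on the right) and lay it on the bench. Set the three digit wheels to read 6, 5, 5 from left to right at the red marks, each resting in its click. Then put the pin back through both lugs from the right until its head is fully home in the guard ring; leave the small white cup, the red bung and the wooden rib beside the unit where they are.

Things in the scene. Friction and masses are not known exactly. Their poses are not given: they have to be found in the camera images.
- preset_unit: thumbwheel unit, bolted down at varying place and turn. Origin: centre of its underside; its front (-x) faces the robot, +y to the robot's left. Base plate 160 x 156 x 10 mm; three grey modules (112 x 40 mm, flat top 68 mm up) side by side at y = +40, 0, -40 mm between two aluminium end cheeks (y = +-62 to +-70 mm, 72 mm high); one digit wheel stands out of each module's top
- pin_hole_right (a point): centre of the right lug's hole, in the lug's outer face (unit x 32, y -70, z 81.5 mm), axes as the unit. Each lug is 36 x 36 mm, 8 mm thick, on its end cheek; hole 12.5 mm wide, along y. Round this hole, on the outer face, stands a guard ring for the pin's head: bore 26, outside 34, 5 mm high (to y -75 mm)
- pin_hole_left (a point): centre of the left lug's hole, in the lug's outer face (unit x 32, y +70, z 81.5 mm), axes as the unit. Same lug and hole, no guard ring; at the start 55 mm of bare pin stands out here
- lock_pin: loose lock pin: steel rod 9 mm thick, 195 mm long, 110 g, last 9 mm tapered; red hexagon head 17 mm across flats, 6 mm thick. Origin on the axis at the head's underside; +y runs to the tip. At the start fully home from the right: head in the guard ring, 1 mm proud (too little to grip), rod through a tooth gap of every wheel so none can turn. Slides easily, lies 1.6 mm below the holes' middle
- pin_tip (a point): end of the lock pin's tip, on its axis, 195 mm from the head's underside. When the pin lies on the bench its axis is 4.5 mm up near the tip and 8.5 mm at the head (it rests on a flat of the hexagon)
- wheel_a (a joint): turn of digit wheel a: value = digit at the red marks x 0.6283 rad (digit 0 = 0, digit 9 = 5.655; end stops just beyond). Grows as the wheel's top goes away from the robot (unit +x). It clicks at each digit: about 3 N at the teeth to leave a click, and past half way it snaps on to the next by itself
- wheel_b (a joint): turn of digit wheel b: value = digit at the red marks x 0.6283 rad (digit 0 = 0, digit 9 = 5.655; end stops just beyond). Grows as the wheel's top goes away from the robot (unit +x). It clicks at each digit: about 3 N at the teeth to leave a click, and past half way it snaps on to the next by itself
- wheel_c (a joint): turn of digit wheel c: value = digit at the red marks x 0.6283 rad (digit 0 = 0, digit 9 = 5.655; end stops just beyond). Grows as the wheel's top goes away from the robot (unit +x). It clicks at each digit: about 3 N at the teeth to leave a click, and past half way it snaps on to the next by itself
- wheel_a_hub (a point): centre of wheel a, on its axle along the unit's y, 58 mm above the bench. The three wheels are alike; which stands left (unit y +40), middle (0) or right (-40 mm) changes. Drum radius 31 mm, 24 mm wide, white with black digits 0 to 9; ten teeth between the digits, 6 mm thick, 24 mm wide, to radius 45 mm
- wheel_b_hub (a point): centre of wheel b, as wheel a. At rest in a click one tooth stands on top of the wheel (103 mm above the bench), its neighbours 36 degrees before and behind it (tips 26 mm before and behind the axle, 94 mm up). The digit that counts is the one on the robot's side 54 degrees from the top, beside the two small red marks on the module's top
- wheel_c_hub (a point): centre of wheel c, as wheel a. One digit up: closed fingertips on the robot side of the tooth 36 degrees before the top one, reaching 10 mm or more below its edge, push it away from the robot along its arc (it rises 9 mm; a level push rubs and jams) until nearly on top. One digit down: the mirror image, on the tooth behind the top one, from the far side
- cup: small white unfired cup, 54 mm across, 65 mm high, upright; brittle bystander. Origin: centre of its foot
- bung: red rubber bung, 41 mm across, 32 mm high; bystander. Origin: centre of its underside
- rib: flat wooden rib, 52 x 109 x 8 mm, lying on the bench; bystander. Origin: centre of its underside
There are look-alikes about, which are no part of the job. What is meant by the preset_unit is not blue or green, and is the larger of those in its own colour.

How it is judged:
On the way, in this order (a step that is already met when the one before it is completed fails the run):
1. the lock pin is out of the unit and lies on the bench, let go (height (world z) of each of lock_pin, pin_tip below 0.02 m and linear speed of lock_pin below 0.03 m/s and contact force between the fingers and lock_pin below 0.2 N), for 0.2 s.
2. the three wheels read 6, 5, 5 from left to right (((y of wheel_a_hub in the frame of preset_unit above 0.02 m and value of joint wheel_a between 3.6499 and 3.8899 rad) or (y of wheel_a_hub in the frame of preset_unit between -0.02 and 0.02 m and value of joint wheel_a between 3.0216 and 3.2616 rad) or (y of wheel_a_hub in the frame of preset_unit below -0.02 m and value of joint wheel_a between 3.0216 and 3.2616 rad)) and ((y of wheel_b_hub in the frame of preset_unit above 0.02 m and value of joint wheel_b between 3.6499 and 3.8899 rad) or (y of wheel_b_hub in the frame of preset_unit between -0.02 and 0.02 m and value of joint wheel_b between 3.0216 and 3.2616 rad) or (y of wheel_b_hub in the frame of preset_unit below -0.02 m and value of joint wheel_b between 3.0216 and 3.2616 rad)) and ((y of wheel_c_hub in the frame of preset_unit above 0.02 m and value of joint wheel_c between 3.6499 and 3.8899 rad) or (y of wheel_c_hub in the frame of preset_unit between -0.02 and 0.02 m and value of joint wheel_c between 3.0216 and 3.2616 rad) or (y of wheel_c_hub in the frame of preset_unit below -0.02 m and value of joint wheel_c between 3.0216 and 3.2616 rad))), for 0.2 s.
At the end, for the whole second after the job is handed in: The wheels read 6, 5, 5 from left to right (each within 0.12 rad of its click), the lock pin is through both lugs with its axis within 4 mm of the holes' middle in x and in z at head and tip, the underside of its head within 4 mm of the right lug's face, the pin is at rest and let go (all of step 2 and y of lock_pin in the frame of preset_unit between -0.074 and -0.066 m and x of lock_pin in the frame of preset_unit between 0.028 and 0.036 m and z of lock_pin in the frame of preset_unit between 0.0775 and 0.0855 m and x of pin_tip in the frame of preset_unit between 0.028 and 0.036 m and z of pin_tip in the frame of preset_unit between 0.0775 and 0.0855 m and contact force between the fingers and lock_pin below 0.2 N and linear speed of lock_pin below 0.02 m/s and velocity of joint each of wheel_a, wheel_b, wheel_c below 0.1 rad/s); the robot touches nothing.
It fails at once if the small white cup is pushed more than 25 mm away (distance of cup from where it was at the start of the episode above 0.025 m).
It fails at once if the red bung is pushed more than 25 mm away (distance of bung from where it was at the start of the episode above 0.025 m).
It fails at once if the wooden rib is pushed more than 25 mm away (distance of rib from where it was at the start of the episode above 0.025 m).
It fails at once if the white cup is tipped over (angle between cup's own z axis and vertical above 0.5 rad).
It also fails if it takes over 72 s, if anything falls off the work surface, if the arm or the gripper's body presses on something with over 40 N, if the wrist force passes 120 N, or if a joint passes its speed limit or range.

ROBOT

A 6-joint arm with a two-finger parallel gripper is mounted at the origin on a cart in front of the work surface, level with it; the furniture and walls round the work are solid. World frame = base frame: x ahead of the robot, y to its left, z up, the work surface at z = 0. Lengths are in m, angles in rad, forces in N, time in s.
With the tool pointing down it reaches from about 0.35 to 0.775 m from the base axis. Payload 5.5 kg.
Tool frame: the origin (TCP) lies where the fingers leave the gripper's body, on its centre line; the fingertips stand env.tip_reach ahead of it and the grasp point (between the pads) lies 54 mm ahead of it (env.tip_reach is the distance from the TCP to the fingertips, in m); z points along the fingers, y is the line along which they close (so a half turn about z gives the same grasp; the last joint's range is limited). The gripper opens to 85 mm and grips with 20 to 120 N. Pads are 22 mm wide; open, the fingers measure 114 mm over their backs; the gripper's body (76 mm by 85 mm) begins 54 mm behind the grasp point. The pads swing forward as they close: fully open they stand 13 mm farther back than shut.
Start: joints at [1.017, 0.313, 0.046, 1.304, 0, 1.431], TCP at [0.231, 0.526, 0.304] pointing down, gripper open.
Joint ranges: [-2.76, 2.76], [-0.86, 1.69], [-1.03, 1.26], [-2.2, 2.34], [-1.47, 1.5], [-3.14, 3.14]. Speed limits (rad/s): [2.57, 2.57, 3.14, 3.14, 3.14, 3.14].

INTERFACE

Orientations are given as a unit quaternion [w, x, y, z].
In Python, from workcell import status, optics, hand_in, env gives the robot as it stands.
- The arm moves only by the shell command python3 -m handwheel 'ROWS' [FORCE]. ROWS is a JSON object whose one key "deltas" holds a list of rows, each a list of 5 numbers: the opening, from -1 (shut) to 1 (fully open), then the shift along the tool's x, y, z in units of 40 mm (1.0 is 40 mm), then the turn about the tool's z in units of 10 degrees (1.0 is 10 degrees). In form: {"deltas": [[jaw, x, y, z, roll], ...]}. A call has 1 to 20 rows; each row shifts and turns the commanded pose from where the row before left it, along the tool's axes as they then stand; what a row does not reach is not made up. A row lasts 1/8 s, in which the tool goes at most 62.5 mm and 10.7 degrees, less where a joint would pass 70% of its speed; a pose out of reach is approached as far as the arm can. A call is refused whole if a number of a shift passes 1 or a number of a turn 1, either way. A call with a gripper value outside its range is refused whole. The fingers move at their own pace and stop on an object; FORCE is the grip in N (left out, the last holds). Time passes only in rows, so rows that do not move let the fingers close. It gives the time, the measured TCP pose, the force, the opening and the grip force at its end, in the units of the state.
- status.get_state(): the state, without advancing time (a new reading comes with each control period).
- optics.read_camera(name): name is "side" or "top" or "wrist"; returns a dict with "frame" (384x512x3 uint8, red, green, blue), "depth" (384x512 float32, m along the optical axis (not along the pixel's ray), 0 where there is no reading), "vfov" (degrees; the focal length in pixels is half the picture's height over the tangent of half this angle, whatever the lens; pixels are square), "cx", "cy" (the principal point, pixels), "origin" and "attitude" of the camera in the world. Camera axes: x right, y down, z forward; pixel columns grow to the right and rows downward; lengths in m; the calibration is good to about 2 mm. A picture is of the moment at which its call begins.
- hand_in(): hands the job in; it is judged then, once.
The state is a dict: "clock": time; "joint_pos": joint angles; "qvel": joint speeds; "tau": joint torques, N m; "tcp_pos": TCP position; "orientation": TCP orientation; "wrist_force": force on the tool from outside, world axes, zero at the start; "ft_torque": the same for the moment, N m; "finger_gap": finger opening in m; "grip_force": force on a finger pad.
Only numpy, scipy, OpenCV 4.12 (cv2) and the standard library are available. Lean on these libraries where they do the work, as an engineer would, in place of code of your own. Each camera call takes 0.05 s, during which the arm holds its last target. There are 200 camera calls.

## Working session

There is one attempt and no reset: what is moved stays moved. The work goes in short steps, Python scripts to look and compute and a shell command to move; the robot and the scene stay as the last step left them, time stands still between calls to the robot, and variables do not carry over. Pictures are saved under pics/ and viewed, at most 10 in all, crops included, and the job is handed in when it is done.

```bash
mkdir -p pics; cat > h.py <<'E'
import numpy as np, cv2
from scipy.spatial.transform import Rotation as R
from workcell import status, optics, env
def rot(q): return R.from_quat([q[1],q[2],q[3],q[0]]).as_matrix()
def cam(n):
    c=optics.read_camera(n); a=np.array(c["attitude"])
    c["R"]=a if a.shape==(3,3) else rot(a)
    c["f"]=192/np.tan(np.radians(c["vfov"])/2); c["o"]=np.array(c["origin"]); return c
def ray(c,u,v): return c["R"]@np.array([(u-c["cx"])/c["f"],(v-c["cy"])/c["f"],1])
def plane(c,u,v,z): d=ray(c,u,v); return c["o"]+d*(z-c["o"][2])/d[2]
def pt(c,u,v): return c["o"]+ray(c,u,v)*c["depth"][int(v),int(u)]
def cloud(c):
    v,u=np.mgrid[:384,:512]; d=c["depth"]
    P=np.stack([(u-c["cx"])/c["f"]*d,(v-c["cy"])/c["f"]*d,d],-1)@c["R"].T+c["o"]; P[d==0]=np.nan; return P
def proj(c,p):
    q=c["R"].T@(np.array(p)-c["o"]); return c["f"]*q[:2]/q[2]+[c["cx"],c["cy"]]
def save(c,n): cv2.imwrite("pics/"+n,c["frame"][:,:,::-1])
E
python3 - <<'E'
from h import *
s=status.get_state();print({k:np.round(v,3) for k,v in s.items()},env.tip_reach)
ims=[]
for n in("top","side"):
    c=cam(n);np.savez(n,**c);print(n,c["attitude"],c["o"],c["f"]);ims.append(c["frame"])
im=np.vstack(ims);cv2.imwrite("pics/a.png",cv2.resize(ims[0],(800,600))[:,:,::-1]);cv2.imwrite("pics/b.png",cv2.resize(ims[1],(800,600))[:,:,::-1])
E
```

```text
{'clock': np.float64(0.0), 'joint_pos': array([ 1.017,  0.314,  0.045,  1.304, -0.   ,  1.431]), 'qvel': array([-0.   , -0.001, -0.   , -0.001,  0.001,  0.001]), 'tau': array([-0.0000e+00, -4.8062e+01,  2.9854e+01,  1.9000e-02, -0.0000e+00,
        0.0000e+00]), 'tcp_pos': array([0.231, 0.526, 0.303]), 'orientation': array([-0.   ,  0.205,  0.979, -0.001]), 'wrist_force': array([-0.421,  0.15 ,  0.341]), 'ft_torque': array([ 0.007,  0.01 , -0.013]), 'grip_force': np.float64(0.0), 'finger_gap': np.float64(0.085)} 0.0726
top [-0.06934059  0.70820224 -0.69974987  0.06317902] [0.3487599  0.03719417 1.17503601] 398.3697992487035
side [ 0.04725624 -0.0717267   0.85305656 -0.51470053] [0.41015607 0.92021322 0.53278799] 359.6077764025468
```

View pics/a.png

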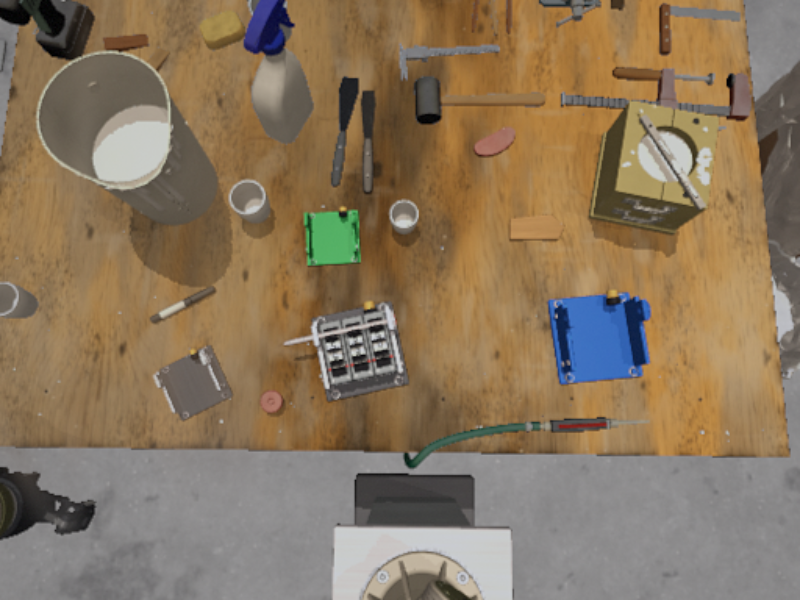

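View pics/b.png

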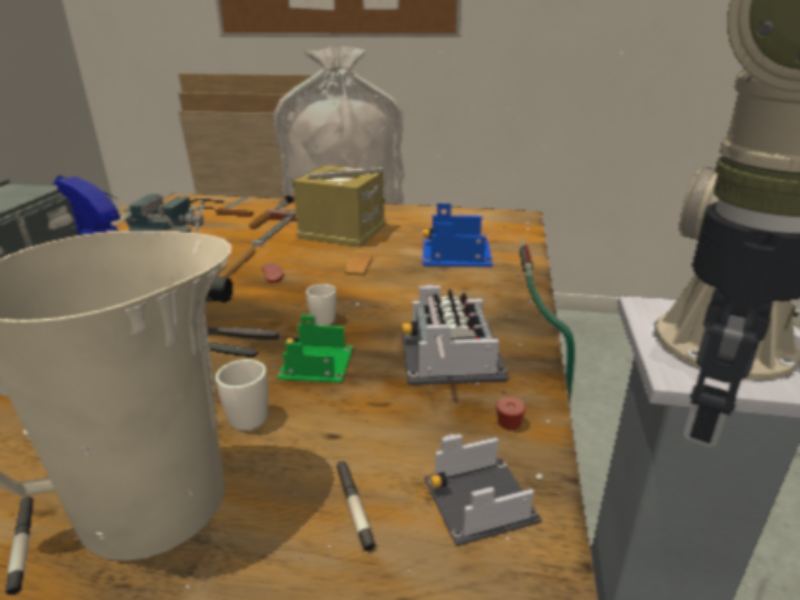

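The top view shows four possible units, in 800x600 pixels:
- **Grey with wheels:** (360,350)
- **Small bare grey:** (193,382)
- **Green:** (332,238)
- **Blue:** (600,338)

The one meant is the grey unit at (360,350). It is neither blue nor green, it is the larger of the two greys, and the pin runs through it with its tip at (286,343). Beside it are the bung (271,402), the small cup (404,217) and the rib (535,228).

```bash
python3 - <<'E'
from h import *
c=dict(np.load("top.npz",allow_pickle=True))
P=cloud(c); k=.64
for n,u,v,z in[("unit",360,350,.07),("tip",286,343,.08),("pinR",390,313,.08),("bl",313,322,0.01),("br",400,305,.01),("fr",407,383,.01),("fl",330,398,.01),("bung",271,402,.03),("cup",404,217,.06),("rib",535,228,.01),("sgrey",193,382,.05)]:
    print(n,np.round(plane(c,u*k,v*k,z),3),np.round(P[int(v*k),int(u*k)],3))
m=(P[...,2]>.062)&(P[...,2]<.12); m[:180]=0;m[270:]=0;m[:,:190]=0;m[:,275:]=0
q=P[m][:,:2];print(len(q),cv2.minAreaRect(q.astype(np.float32)))
x=c["frame"][170:270,170:290];cv2.imwrite("pics/c.png",cv2.resize(x,(720,600),interpolation=cv2.INTER_CUBIC)[:,:,::-1])
w=cam("wrist");s=status.get_state();T=rot(s["orientation"]);print("wrist in tool",T.T@(w["o"]-s["tcp_pos"]),T.T@w["R"],w["f"],T)
E
```

```text
unit [0.459 0.113 0.07 ] [0.458 0.113 0.088]
tip [0.469 0.244 0.08 ] [0.47  0.243 0.084]
pinR [0.525 0.061 0.08 ] [0.522 0.062 0.102]
bl [0.517 0.208 0.01 ] [0.518 0.208 0.01 ]
br [0.552 0.043 0.01 ] [0.554 0.043 0.001]
fr [0.405 0.029 0.01 ] [0.406 0.03  0.01 ]
fl [0.376 0.171 0.01 ] [0.378 0.172 0.007]
bung [0.367 0.275 0.03 ] [0.368 0.276 0.031]
cup [0.71  0.038 0.06 ] [0.73  0.039 0.007]
rib [ 0.707 -0.217  0.01 ] [ 0.711 -0.217  0.005]
sgrey [0.4   0.413 0.05 ] [0.404 0.429 0.009]
2017 ((0.4618414044380188, 0.13055172562599182), (0.12100889533758163, 0.17759624123573303), 13.309418678283691)
wrist in tool [ 6.97131396e-02 -4.09891509e-05 -6.95767324e-02] [[ 8.25700762e-05 -9.63204842e-01 -2.68768350e-01]
 [ 9.99999978e-01  2.76670286e-05  2.08064150e-04]
 [-1.92972375e-04 -2.68768361e-01  9.63204823e-01]] 279.52841591299483 [[-9.15596865e-01  4.02096770e-01 -7.53993818e-04]
 [ 4.02097430e-01  9.15596053e-01 -1.23467384e-03]
 [ 1.93895402e-04 -1.43364247e-03 -9.99998954e-01]]
```

View pics/c.png

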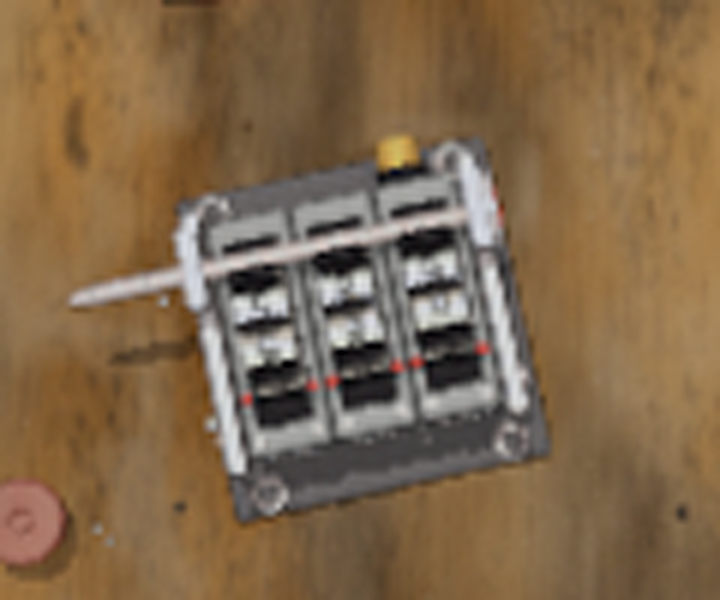

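The crop confirms it: a grey unit with three wheels, the pin tip at lower left, the red head just showing at (500,210), and red marks along the line from (248,400) to (483,348). Next I go above it with the wrist camera.

```bash
python3 -m handwheel '{"deltas": [[-1,0,0,0,1],[-1,0,0,0,1],[-1,0,0,0,1],[-1,0,0,0,1],[-1,0,0,0,1],[-1,-1,0.16,0,0.3],[-1,-1,0.16,0,0],[-1,-1,0.16,0,0],[-1,-1,0.16,0,0],[-1,-1,0.16,0,0],[-1,-1,0.16,0,0],[-1,-1,0.16,0,0],[-1,-1,0.16,0,0],[-1,-1,0.16,0,0],[-1,-1,0.16,0,0],[-1,-1,0.16,0,0],[-1,-1,0.16,0,0],[-1,-1,0.16,0,0],[-1,0,0,0,0],[-1,0,0,0,0]]}' 40
python3 - <<'E'
from h import *
c=cam("wrist");np.savez("w1",**c);s=status.get_state();print(s["tcp_pos"],rot(s["orientation"]))
cv2.imwrite("pics/d.png",cv2.resize(c["frame"],(800,600),interpolation=cv2.INTER_CUBIC)[:,:,::-1])
E
```

```text
clock: 2.65
tcp_pos: [0.4333, 0.0405, 0.3036]
orientation: [-0.001, 0.621, 0.784, -0.0]
wrist_force: [-0.6, 1.2, -0.3]
finger_gap: -0.0002
grip_force: 0.0
[0.43320532 0.04091711 0.303724  ] [[-2.30283627e-01  9.73123299e-01 -7.04615886e-04]
 [ 9.73123373e-01  2.30283965e-01  4.42248691e-04]
 [ 5.92624245e-04 -5.83835555e-04 -9.99999654e-01]]
```

View pics/d.png

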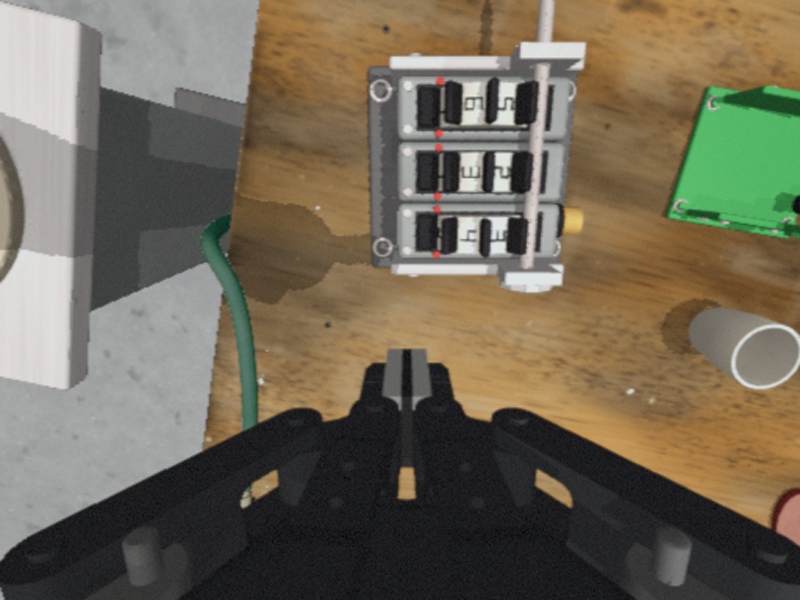

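In this picture the unit stands square to the tool. The pin runs from the tip (547,0) past the left lug (552,55) to the right lug (530,275). The digit at the red marks (437) is foreshortened. The upper digits are 6?/5, 3/2 and 4/3, which suggests readings of 7, 4 and 5. I'll go lower on the robot side to read the marked digits and to get a second view.

```bash
python3 -m handwheel '{"deltas": [[-1,0.25,-0.6,1,0],[-1,0.25,-0.6,1,0],[-1,0.25,-0.45,1,0],[-1,0,0,0,0],[-1,0,0,0,0]]}'
python3 - <<'E'
from h import *
c=cam("wrist");np.savez("w2",**c);s=status.get_state()
cv2.imwrite("pics/e.png",cv2.resize(cv2.rotate(c["frame"],cv2.ROTATE_90_CLOCKWISE)[:,:],(600,800))[200:,:,::-1])
w1=dict(np.load("w1.npz",allow_pickle=True))
for n,w in(("w1",w1),("w2",c)):
    P=cloud(w);z=P[...,2]
    near=(np.hypot(P[...,0]-.46,P[...,1]-.118)<.14)
    for lo,hi in((.064,.0705),(.0705,.075),(.007,.0125)):
        q=P[near&(z>lo)&(z<hi)];
        if len(q)>50:print(n,lo,len(q),cv2.minAreaRect(q[:,:2].astype(np.float32)),q[:,2].mean().round(4))
E
```

```text
clock: 3.32
tcp_pos: [0.3643, 0.0548, 0.1856]
orientation: [0.001, 0.62, 0.785, 0.001]
wrist_force: [0.7, -0.4, 1.2]
finger_gap: -0.0001
grip_force: 0.0
w1 0.064 5667 ((0.4637455940246582, 0.12084095180034637), (0.12079791724681854, 0.14456698298454285), 13.09260368347168) 0.0676
w1 0.0705 2540 ((0.46358349919319153, 0.12072660028934479), (0.12058338522911072, 0.1391083151102066), 13.2620210647583) 0.0721
w1 0.007 2418 ((0.46359550952911377, 0.12099310010671616), (0.15963268280029297, 0.1543736606836319), 13.040630340576172) 0.0096
w2 0.064 11617 ((0.4628901481628418, 0.12184213846921921), (0.12118048965930939, 0.14230962097644806), 13.084802627563477) 0.0676
w2 0.0705 6057 ((0.46349871158599854, 0.1181081235408783), (0.12089235335588455, 0.14462929964065552), 13.677657127380371) 0.0721
w2 0.007 4826 ((0.401307076215744, 0.10678531229496002), (0.03218366578221321, 0.15427199006080627), 13.012153625488281) 0.0096
```

View pics/e.png

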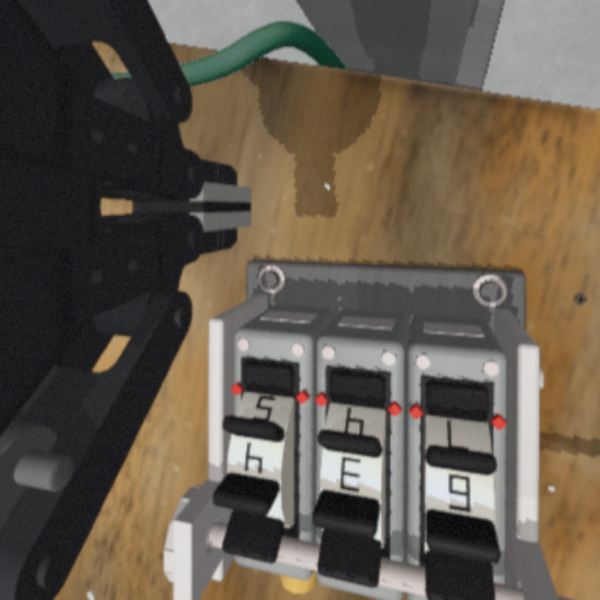

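The view is upside down from the robot's side. It reads left 7 (450,435), middle 4 (352,418) and right 5 (262,405), so the left wheel goes one down, the middle one goes one up and the right one stays. The two wrist views agree on the unit: centre (0.4636, 0.1209), yaw 13.1°, heights as expected. Now I push the pin from its tip.

```bash
cat >> h.py <<'E'
C=np.array([.4636,.1209]);Y=np.radians(13.1)
U=np.array([[np.cos(Y),-np.sin(Y)],[np.sin(Y),np.cos(Y)]])
def unit(p): return np.r_[(U.T@(np.array(p)[:2]-C))*1000,p[2]*1000].round(1)
def st():
    s=status.get_state();print("t",round(float(s["clock"]),2),"TCP unit mm",unit(s["tcp_pos"]),"F",np.round(s["wrist_force"],1),"gap",round(float(s["finger_gap"]),4),"grip",s["grip_force"])
E
python3 -m handwheel '{"deltas": [[-1,0,0,-0.4,0],[-1,0.95,0.72,0,0],[-1,0.95,0.72,0,0],[-1,0.95,0.72,0,0],[-1,0.95,0.72,0,0],[-1,0.95,0.72,0,0],[-1,0,0,0,0],[-1,0,0,0.85,0],[-1,0,0,0.85,0],[-1,0,0,0,0],[-1,0,0,0,0]]}'; python3 - <<'E'
from h import *
st();c=cam("side");P=cloud(c)
# pin tip: highest-y points at pin height near unit
q=P[(np.abs(P[...,2]-.08)<.012)]; u=(q[:,:2]-C)@U; m=(np.abs(u[:,0]-.032)<.012)&(u[:,1]>.075)&(u[:,1]<.133)
print(m.sum(),u[m].mean(0) if m.any() else 0,u[m].max(0) if m.any() else 0,q[m][:,2].mean() if m.any() else 0)
save(c,"f.png")
E
```

```text
clock: 4.75
tcp_pos: [0.4601, 0.2724, 0.1336]
orientation: [0.001, 0.621, 0.784, 0.001]
wrist_force: [-0.0, 0.7, 0.8]
finger_gap: 0.0001
grip_force: 0.0
t 4.75 TCP unit mm [ 31.  148.3 133.6] F [-0.   0.7  0.8] gap 0.0001 grip 0.0
0 0 0 0
```

```bash
python3 -m handwheel '{"deltas": [[-1,-0.3,0.02,0,0],[-1,-0.3,0,0,0],[-1,-0.3,0,0,0],[-1,-0.3,0,0,0],[-1,-0.3,0,0,0],[-1,-0.1,0,0,0],[-1,0,0,0,0],[-1,0,0,0,0]]}'; python3 - <<'E'
from h import *
st()
c=cam("top");f=c["frame"];x=f[170:270,170:290]
cv2.imwrite("pics/g.png",cv2.resize(x,(720,600),interpolation=cv2.INTER_CUBIC)[:,:,::-1])
E
```

```text
clock: 5.8
tcp_pos: [0.4742, 0.2103, 0.1317]
orientation: [-0.0, 0.62, 0.784, -0.0]
wrist_force: [0.3, -1.1, -0.0]
finger_gap: -0.0002
grip_force: 0.0
t 5.8 TCP unit mm [ 30.6  84.7 131.7] F [ 0.3 -1.1 -0. ] gap -0.0002 grip 0.0
```

View pics/g.png

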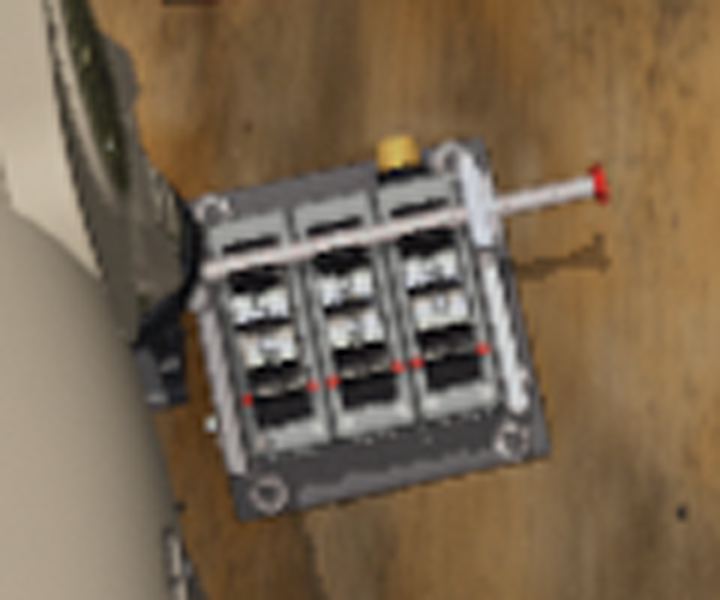

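The top view shows the red head out at (598,183), about 50 mm clear of the ring. I go over to the right side and grip the rod near the fingertips, so that it can be laid flat later.

```bash
python3 -m handwheel '{"deltas": [[-1,0.15,0,0,0],[-1,0,0,-0.9,0],[-1,0,0,-0.9,0],[-1,-0.94,0.03,0,0],[-1,-0.94,0,0,0],[-1,-0.94,0,0,0],[0,-0.94,0,0,0],[0,-0.94,0,0,0],[0,0,0,0,0],[0,0,0,0.7,0],[0,0,0,0.75,0],[0,0,0,0,0],[0,0,0,0,0]]}' 60; python3 -c "
from h import *
st()
c=cam('top');h=cv2.cvtColor(c['frame'],cv2.COLOR_RGB2HSV);m=((h[...,0]<6)|(h[...,0]>174))&(h[...,1]>180)&(h[...,2]>120);m[:170]=0;m[270:]=0;m[:,:200]=0;m[:,300:]=0
v,u=np.nonzero(m);k=u>255;print(k.sum(),unit(plane(c,u[k].mean(),v[k].mean(),.08)) if k.any() else 0)"
```

```text
clock: 7.48
tcp_pos: [0.5178, 0.0343, 0.1467]
orientation: [0.0, 0.62, 0.785, 0.0]
wrist_force: [-0.0, -1.5, -0.9]
finger_gap: 0.0428
grip_force: 0.0
t 7.47 TCP unit mm [ 33.1 -96.7 146.7] F [-0.  -1.5 -0.9] gap 0.0428 grip 0.0
0 0
```

```bash
python3 -m handwheel '{"deltas": [[-1,0,0,0.05,0],[-1,0,0,0,0],[-1,0,0,0,0],[-1,0,0,0,0],[-1,0,0,0,0],[-1,-0.25,0,0,0],[-1,-0.25,0,0,0],[-1,0,0,0,0]]}' 60; python3 - <<'E'
from h import *
st();c=cam("wrist");save(c,"i.png")
c=cam("top");x=c["frame"][150:250,190:310]
cv2.imwrite("pics/h.png",np.hstack([cv2.resize(x,(480,400)),cv2.resize(cam("side")["frame"][150:270,230:350],(320,400))])[:,:,::-1])
E
```

```text
clock: 8.52
tcp_pos: [0.5227, 0.0124, 0.144]
orientation: [0.001, 0.621, 0.784, -0.001]
wrist_force: [2.8, -0.8, 3.3]
finger_gap: 0.0065
grip_force: 58.7
t 8.53 TCP unit mm [  33.  -119.1  144. ] F [ 2.8 -0.8  3.3] gap 0.0065 grip 58.73974084854126
```

View pics/h.png

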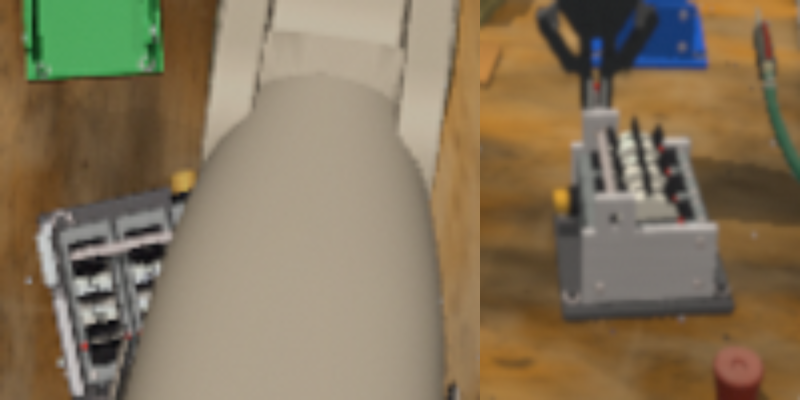

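The left crop shows the pin end now inside the left module at (75,255). In the right crop the head is between the fingers and follows them. I draw it the rest of the way out.

```bash
python3 -m handwheel '{"deltas": [[-1,-0.6,0,0,0],[-1,-0.6,0,0,0],[-1,-0.6,0,0,0],[-1,-0.6,0,0,0],[-1,-0.6,0,0,0],[-1,-0.6,0,0,0],[-1,-0.6,0,0,0],[-1,-0.4,0,0,0],[-1,0,0,0,0],[-1,0,0,0,0]]}' 60; python3 - <<'E'
from h import *
st();c=cam("wrist")
x=cam("side");np.savez("s3",**x)
cv2.imwrite("pics/j.png",np.hstack([cv2.resize(c["frame"],(400,300)),cv2.resize(x["frame"][110:230,230:390],(400,300))])[:,:,::-1])
E
```

```text
clock: 9.93
tcp_pos: [0.5641, -0.1646, 0.1437]
orientation: [-0.001, 0.62, 0.784, 0.0]
wrist_force: [-1.0, 0.7, -1.7]
finger_gap: 0.006
grip_force: 58.6
t 9.93 TCP unit mm [  33.2 -300.8  143.7] F [-1.   0.7 -1.7] gap 0.006 grip 58.5695743560791
```

View pics/j.png

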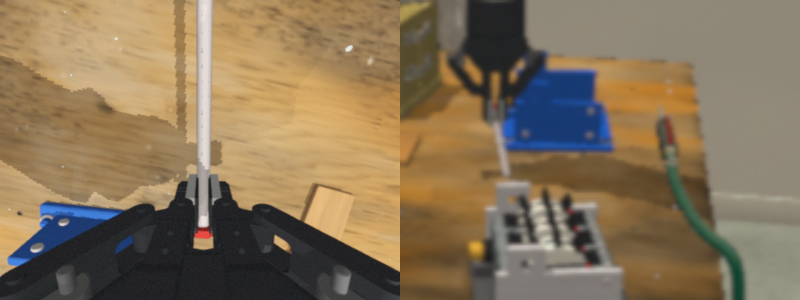

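The wrist half shows the pin held with its head at (203,232) and its tip off the top edge. A blue unit is at lower left (45,230). I check the tilt and the clearance before lowering.

```bash
python3 - <<'E'
from h import *
c=cam("wrist");P=cloud(c);f=c["frame"].astype(int)
for v in(5,40,80,120,160,200,215):
    row=P[v,240:285];z=row[:,2];k=np.nanargmax(z);print(v,240+k,unit(row[k]))
b=(f[...,2]>f[...,0]+50)&(f[...,2]>80)
q=P[b];q=q[~np.isnan(q[:,0])];u=np.c_[(q[:,:2]-C)@U,q[:,2]]*1000
print("blue",u.min(0),u.max(0),len(u)); k=u[:,1]<-240; print(np.percentile(u[:,0],99), u[u[:,0]>u[:,0].max()-8].mean(0))
x=dict(np.load("top.npz",allow_pickle=True));P=cloud(x);f=x["frame"].astype(int);b=(f[...,2]>f[...,0]+50)&(f[...,2]>80);b[:180]=0;b[260:]=0;q=P[b];u=np.c_[(q[:,:2]-C)@U,q[:,2]]*1000;u=u[~np.isnan(u[:,0])];print("blue top",np.percentile(u,1,0),np.percentile(u,99,0))
print(u[u[:,1]>-330].max(0),u[u[:,1]>-330][:,0].max())
E
```

```text
5 263 [  32.7 -189.4   83.3]
40 267 [  34.5 -202.2   82.8]
80 260 [  31.6 -218.2   83.5]
120 259 [  31.2 -235.1   83.1]
160 258 [  30.8 -253.2   83.7]
200 256 [  29.9 -273.2   82.9]
215 256 [  29.9 -281.    82.9]
blue [-141.54510634 -372.29494443    1.83264677] [  -1.68740234 -286.82212339  155.89934717] 4409
-19.279928302048603 [  -6.75710221 -293.76004268  125.70259486]
blue top [-149.62801335 -513.1528788     4.5166326 ] [  10.73296865 -358.44111717  101.04267796]Traceback (most recent call last):
  File "<stdin>", line 9, in <module>
    return umr_maximum(a, axis, None, out, keepdims, initial, where)
ValueError: zero-size array to reduction operation maximum which has no identity
```

```bash
python3 -m handwheel '{"deltas": [[-1,0,0,0.7,0],[-1,0,0,0.6,0],[-1,0,0,0.3,0],[-1,0,0,0.13,0],[-1,0,0,0,0],[-1,0,0,0,0],[-0.9,0,0,0,0],[-0.8,0,0,0,0],[-0.6,0,0,0,0],[-0.5,0,0,0,0],[-0.5,0,0,0,0],[-0.5,0,0,0,0],[-0.5,0,0,0,0]]}'; python3 - <<'E'
from h import *
st();c=cam("wrist");P=cloud(c)
for v in(5,40,80,120,160,200):
    row=P[v,225:300];z=row[:,2];k=np.nanargmax(z);print(v,225+k,unit(row[k]))
save(c,"k.png")
E
```

```text
clock: 11.7
tcp_pos: [0.5644, -0.165, 0.0747]
orientation: [-0.0, 0.621, 0.784, 0.0]
wrist_force: [-0.0, -0.1, 0.3]
finger_gap: 0.0216
grip_force: 0.0
t 11.7 TCP unit mm [  33.4 -301.3   74.7] F [-0.  -0.1  0.3] gap 0.0216 grip 0.0
5 259 [  31.3 -189.1   10.3]
40 264 [  33.5 -202.5   10.9]
80 262 [  32.7 -218.7   10.7]
120 264 [  33.7 -236.    10.8]
160 262 [  32.9 -254.6   11.8]
200 263 [  33.5 -274.7   11.7]
```

The pin lies on the bench with its top at about 10–12 mm, and it is let go. Now the middle wheel goes one digit up. The path keeps the fingertips about 10 mm below the tooth edge along its arc.

```bash
python3 -m handwheel '{"deltas": [[-0.5,0,0,-0.85,0],[-0.5,0,0,-0.85,0],[-1,0,0,-0.85,0],[-1,0,0,-0.85,0],[-1,0.94,-0.233,0,0],[-1,0.94,-0.233,0,0],[-1,0.94,-0.233,0,0],[-1,0.94,-0.233,0,0],[-1,0.94,-0.233,0,0],[-1,0.94,-0.233,0,0],[-1,0.94,-0.233,0,0],[-1,0.94,-0.233,0,0],[-1,0,0,0,0],[-1,0,0,0.7,0],[-1,0,0,0.4,0],[-1,0,0,0,0],[-1,0,0,0,0]]}' ; python3 - <<'E'
from h import *
st()
x=cam("side");cv2.imwrite("pics/l.png",cv2.resize(x["frame"][150:270,230:390],(800,600))[:,:,::-1])
E
```

```text
clock: 13.88
tcp_pos: [0.4234, 0.1102, 0.1673]
orientation: [0.0, 0.621, 0.784, 0.0]
wrist_force: [0.7, -0.6, 0.8]
finger_gap: -0.0001
grip_force: 0.0
t 13.88 TCP unit mm [-41.6  -1.4 167.3] F [ 0.7 -0.6  0.8] gap -0.0001 grip 0.0
```

View pics/l.png

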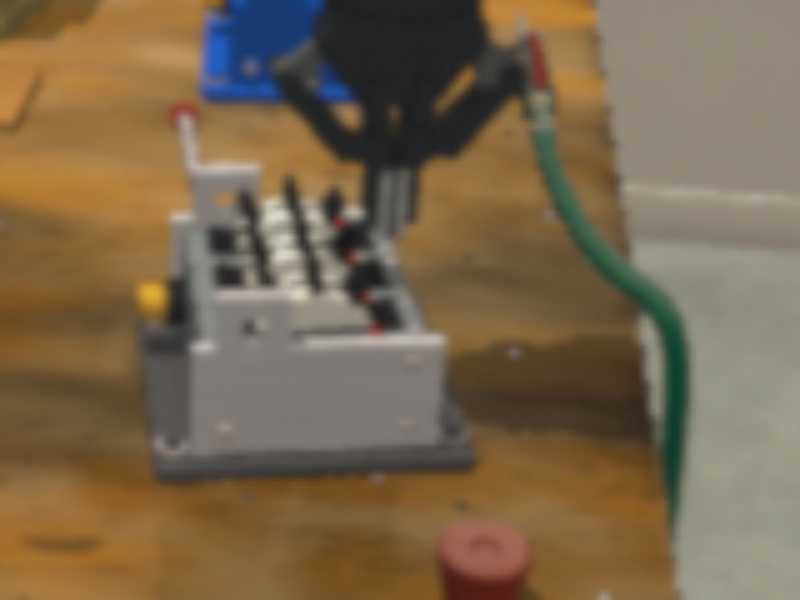

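The side view shows the closed fingers at (390,210) just before the middle wheel. The pin's head is still visible at (182,112). The fingertip thickness matters here, so I measure it with the wrist depth.

```bash
python3 - <<'E'
from h import *
c=cam("wrist");s=status.get_state();T=rot(s["orientation"])
P=cloud(c);q=(P-np.array(s["tcp_pos"]))@T*1000
m=(np.abs(q[...,0])<25)&(np.abs(q[...,1])<30)&(q[...,2]>30)&(q[...,2]<85);a=q[m]
for z in range(40,84,4):
    b=a[(a[:,2]>=z)&(a[:,2]<z+4)]
    if len(b):print(z,len(b),"y",b[:,1].min().round(1),b[:,1].max().round(1),"x",b[:,0].min().round(1),b[:,0].max().round(1))
E
```

```text
40 157 y -15.2 12.0 x 7.6 12.6
44 246 y -15.2 11.9 x 7.0 12.6
48 207 y -15.1 12.0 x 7.2 12.7
52 183 y -15.1 11.8 x 7.5 12.7
56 196 y -15.2 12.1 x 7.1 12.6
60 164 y -15.0 11.9 x 7.3 12.6
64 111 y -13.9 10.6 x 7.4 12.4
68 45 y -8.2 18.2 x -5.0 12.2
72 400 y 13.6 21.3 x -10.4 12.9
76 168 y 13.8 24.1 x -10.0 13.0
80 417 y 18.2 30.0 x -11.0 13.1
```

```bash
python3 -m handwheel '{"deltas": [[-1,0,-0.21,0,0],[-1,0.03,0,0.27,0],[-1,0,0,0,0],[-1,0,0.19,0,0],[-1,0,0.16,-0.1,0],[-1,0,0.18,-0.08,0],[-1,0,0.15,-0.04,0],[-1,0,0,0,0],[-1,0,0,0,0]]}'; python3 -c "
from h import *
st()"; python3 -m handwheel '{"deltas": [[-1,0,0,-0.3,0],[-1,0,0,-0.6,0],[-1,0,0,-0.4,0],[-1,0,0,0,0]]}'; python3 -c "
from h import *
st()"
```

```text
clock: 15.1
tcp_pos: [0.4416, 0.1162, 0.1651]
orientation: [0.001, 0.621, 0.784, 0.001]
wrist_force: [0.7, 0.4, 2.4]
finger_gap: -0.0002
grip_force: 0.7
t 15.1 TCP unit mm [-22.5   0.4 165.1] F [0.7 0.4 2.4] gap -0.0002 grip 0.7280022406484932
clock: 15.6
tcp_pos: [0.4413, 0.1161, 0.2182]
orientation: [0.001, 0.621, 0.784, 0.001]
wrist_force: [0.8, -0.5, 0.2]
finger_gap: 0.0
grip_force: 0.0
t 15.6 TCP unit mm [-22.8   0.4 218.2] F [ 0.8 -0.5  0.2] gap 0.0 grip 0.0
```

```bash
python3 -m handwheel '{"deltas": [[-1,0.5,0.91,0,0],[-1,0.5,0.91,0,0],[-1,0,0,0,0],[-1,0,0,0.8,0],[-1,0,0,0.6,0],[-1,0,0,0.12,0],[-1,0,0,0,0],[-1,0,0,0,0]]}'; python3 -c "
from h import *
st()"
```

```text
clock: 16.6
tcp_pos: [0.5029, 0.1717, 0.157]
orientation: [0.001, 0.621, 0.784, 0.001]
wrist_force: [0.5, 0.7, 0.6]
finger_gap: -0.0
grip_force: 0.0
t 16.6 TCP unit mm [ 49.8  40.5 157. ] F [0.5 0.7 0.6] gap -0.0 grip 0.0
```

Tip height is 84.4 and x is 49.8, so I do the mirrored push and then lift to where the digits can be seen.

```bash
python3 -m handwheel '{"deltas": [[-1,0,-0.19,0,0],[-1,0,-0.16,-0.1,0],[-1,0,-0.18,-0.08,0],[-1,0,-0.15,-0.04,0],[-1,0,0,0,0],[-1,0,0,0,0],[-1,0,0,-0.3,0],[-1,0,0,-0.7,0],[-1,0,0,-0.5,0],[-1,-0.7,-0.9,0,0],[-1,-0.7,-0.9,0,0],[-1,-0.7,-0.9,0,0],[-1,0,-0.8,0,0],[-1,0,0,0,0],[-1,0,0,0,0]]}'; python3 - <<'E'
from h import *
st();c=cam("wrist");np.savez("w4",**c)
x=cv2.rotate(c["frame"],cv2.ROTATE_90_COUNTERCLOCKWISE)
cv2.imwrite("pics/m.png",cv2.resize(x[180:480,:260],(600,600)if 0 else (520,600))[:,:,::-1])
E
```

```text
clock: 18.48
tcp_pos: [0.3591, 0.0516, 0.225]
orientation: [0.0, 0.621, 0.784, 0.0]
wrist_force: [0.1, -0.7, -0.5]
finger_gap: -0.0
grip_force: 0.0
t 18.48 TCP unit mm [-117.5  -43.8  225. ] F [ 0.1 -0.7 -0.5] gap -0.0 grip 0.0
```

View pics/m.png

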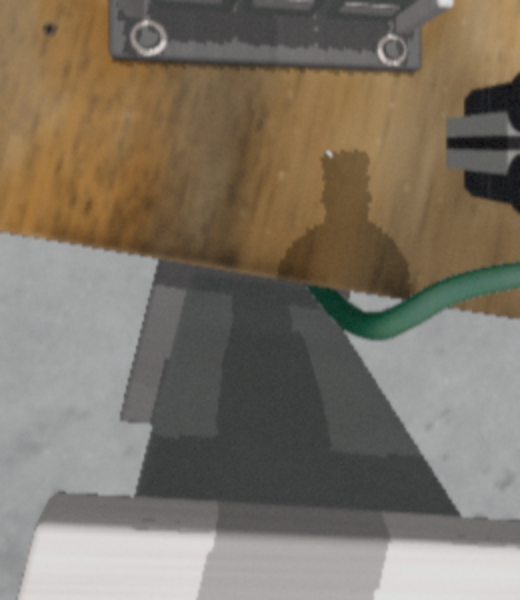

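That crop cut off the digits, and my ten views are used up. From here I check by code: I sample the drum surface at the mark (54°) and at the next digit up (18°), and print the patches as text.

```bash
cat > dig.py <<'E'
from h import *
def patch(c,y0,ang,w=14,h=11):
    g=cv2.cvtColor(c["frame"],cv2.COLOR_RGB2GRAY)
    out=np.zeros((h,w),np.uint8)
    uv=np.zeros((h,w,2),np.float32)
    for i,a in enumerate(np.linspace(ang+12,ang-12,h)):      # top row = nearer wheel top
        for j,y in enumerate(np.linspace(9,-9,w)):
            t=np.radians(a);p=np.array([31*np.sin(t),y0+y])/1000
            uv[i,j]=proj(c,np.r_[C+U@p,.058+.031*np.cos(t)])
    return cv2.remap(g,uv[...,0],uv[...,1],cv2.INTER_LINEAR)
def show(c,angs):
    for a in angs:
        ps=[patch(c,y,a) for y in(40,0,-40)];print("angle",a)
        for r in range(11):print("   ".join("".join("#" if v<90 else("+" if v<130 else ".") for v in p[r]) for p in ps))
E
python3 - <<'E'
from dig import *
show(dict(np.load("w2.npz",allow_pickle=True)),(-54,-18))
print("now");show(dict(np.load("w4.npz",allow_pickle=True)),(-54,-18))
E
```

```text
angle -54
##############   ##############   .#############
+++++#####++++   .+++##+++#++++   ...+######++++
.........#....   ....++...#....   ....#+........
.........#....   ....++...#....   ....++........
.........#....   ....+#..+#....   ....##.++.....
.........#....   ....+#####....   ....+#####....
.........#....   .........#....   ........+#....
.........#....   .........#....   ........+#....
.........#....   .........#....   ....++++##....
.........+....   .........+....   ....+####+....
##############   #+###++#++##++   +##++######+++
angle -18
..............   ..............   ..............
.....#####....   .....#####....   .....+...+....
.....+........   .........#....   ....++...#....
..............   .........+....   .........+....
..............   .........+....   .........+....
.....#+.++....   ......+.++....   .....+++++....
.........+....   .........+....   .........+....
.........+....   .........+....   .........+....
.....+...#....   .........+....   .........+....
..............   ..............   ..............
..............   ..............   ..............
no
[... 399 characters left out ...]
....
....+#####....   ....++#++#....   ....++++##....
++..######+...   ....+#####....   ....+####+....
##############   +#############   ##########+###
angle -18
..............   ..............   ..............
.....#++#+....   .........+....   .....+...+....
.....+........   .........+....   .....+...+....
..............   .........+....   .........+....
.....+........   .........+....   .........+....
........++....   .........+....   ........++....
.........+....   .........+....   .........+....
.........+....   .........+....   .........+....
.........+....   .........+....   .........+....
..............   ..............   ..............
..............   ..............   ..............
```

It read 7, 4, 5 before and now shows 6, 5, 5, each patch centred in its click. Next I go above the pin and measure it.

```bash
python3 -m handwheel '{"deltas": [[-1,-0.925,0.47,0,0],[-1,-0.925,0.47,0,0],[-1,-0.925,0.47,0,0],[-1,-0.925,0.47,0,0],[-1,-0.925,0.47,0,0],[-1,-0.925,0.47,0,0],[-1,-0.925,0.47,0,0],[-1,-0.925,0.47,0,0],[-1,0,0,0,0],[-1,0,0,0,0]]}'; cat > pin.py <<'E'
from h import *
def pin(c):
    P=cloud(c);f=c["frame"];hsv=cv2.cvtColor(f,cv2.COLOR_RGB2HSV)
    red=((hsv[...,0]<6)|(hsv[...,0]>174))&(hsv[...,1]>180)&(hsv[...,2]>90)
    loc=np.concatenate([(P[...,:2]-C)@U,P[...,2:]],-1)*1000
    n,l,s,ce=cv2.connectedComponentsWithStats(red.astype(np.uint8))
    for k in range(1,n):
        if s[k,4]>15:
            q=loc[l==k];q=q[~np.isnan(q[:,0])]
            if len(q): print("red",s[k,4],ce[k].round(1),np.median(q,0).round(1),"y",np.percentile(q[:,1],[2,98]).round(1),"ray z8.5",unit(plane(c,*ce[k],.0085)))
    return loc,red
E
python3 - <<'E'
from pin import *
st();c=cam("wrist");np.savez("w5",**c);loc,red=pin(c)
m=(loc[...,2]>6.5)&(loc[...,2]<22)&(np.abs(loc[...,0]-33)<15)&(loc[...,1]>-345)&~red
q=loc[m];print(len(q),q[:,1].min(),q[:,1].max())
for y in range(-330,-150,15):
    b=q[np.abs(q[:,1]-y)<4]
    if len(b)>5:print(y,len(b),b[:,0].mean().round(1),b[:,0].min().round(1),b[:,0].max().round(1),np.percentile(b[:,2],90).round(1))
E
```

```text
clock: 19.77
tcp_pos: [0.5734, -0.2014, 0.2237]
orientation: [-0.001, 0.62, 0.784, -0.0]
wrist_force: [-0.2, -0.1, -0.8]
finger_gap: -0.0002
grip_force: 0.0
t 19.77 TCP unit mm [  33.9 -338.7  223.7] F [-0.2 -0.1 -0.8] gap -0.0002 grip 0.0
red 38 [256.6 171.8] [  28.8 -328.1   16.2] y [-330.4 -325.8] ray z8.5 [  28.8 -329.5    8.5]
red 17 [267.2 171.3] [  39.5 -328.2   13. ] y [-330.3 -325.7] ray z8.5 [  39.9 -329.     8.5]
red 558 [  7.2 208.3] [-218.5 -361.6   31.9] y [-404.4 -326.8] ray z8.5 [-240.2 -370.8    8.5]
1592 -331.41308249278165 -172.9702229085205
-330 47 33.3 24.1 41.7 17.5
-315 66 32.5 28.2 36.4 12.7
-300 72 32.2 28.2 36.3 12.0
-285 79 32.3 28.1 36.2 12.0
-270 71 32.2 28.1 36.0 11.6
-255 81 32.1 28.1 36.9 11.4
-240 84 32.2 28.1 36.8 11.0
-225 88 32.3 28.1 36.7 10.9
-210 87 32.1 28.1 36.5 10.5
-195 94 32.0 28.1 36.4 10.2
-180 91 32.1 28.1 36.3 9.9
```

The pin lies at unit x 32.2, parallel to the holes, with the head's underside at y ≈ -325. I grip it 40 mm from the head.

```bash
python3 -m handwheel '{"deltas": [[-0.4,0.67,-0.02,0,0],[-0.4,0.67,0,0.5,0],[-0.4,0,0,0.9,0],[-0.4,0,0,0.9,0],[-0.4,0,0,0.9,0],[-0.4,0,0,0.5,0],[-0.4,0,0,0,0],[-0.4,0,0,0,0]]}' 60;python3 -c "
from h import *
st()"
```

```text
clock: 20.82
tcp_pos: [0.5606, -0.1496, 0.0778]
orientation: [0.001, 0.62, 0.784, 0.0]
wrist_force: [0.6, -0.2, 0.0]
finger_gap: 0.0258
grip_force: 0.0
t 20.82 TCP unit mm [  33.2 -285.4   77.8] F [ 0.6 -0.2  0. ] gap 0.0258 grip 0.0
```

```bash
python3 -m handwheel '{"deltas": [[-0.4,0,0,0.08,0],[-0.4,0,0,0,0],[-1,0,0,0,0],[-1,0,0,0,0],[-1,0,0,0,0],[-1,0,0,0,0],[-1,0,0,-0.5,0],[-1,0,0,-0.7,0],[-1,0,0,-0.7,0],[-1,0,0,0,0],[-1,0,0,0,0]]}' 60;cat > rod.py <<'E'
from h import *
def rod(c,zlo,zhi,ylo,yhi,show=1):
    P=cloud(c);loc=np.concatenate([(P[...,:2]-C)@U,P[...,2:]],-1)*1000
    m=(loc[...,2]>zlo)&(loc[...,2]<zhi)&(np.abs(loc[...,0]-33)<9)&(loc[...,1]>ylo)&(loc[...,1]<yhi)
    q=loc[m]
    if len(q)<20: print("few",len(q));return
    Yb=[];X=[];Z=[]
    for y in np.arange(q[:,1].min()+4,q[:,1].max()-3,8):
        b=q[np.abs(q[:,1]-y)<4]
        if len(b)>8:Yb.append(y);X.append((b[:,0].min()+b[:,0].max())/2);Z.append(np.percentile(b[:,2],85)-4.3)
    px=np.polyfit(Yb,X,1);pz=np.polyfit(Yb,Z,1)
    print("rod y",Yb[0],Yb[-1],"ymax",q[:,1].max(),"x slope",px,"z slope",pz)
    return px,pz
E
python3 - <<'E'
from rod import *
st();c=cam("wrist");r=rod(c,70,95,-262,-100)
for y in(-285,-130):print(y,np.polyval(r[0],y),np.polyval(r[1],y))
E
```

```text
clock: 22.2
tcp_pos: [0.5597, -0.1498, 0.1483]
orientation: [-0.001, 0.621, 0.784, -0.0]
wrist_force: [-0.5, 0.5, -0.4]
finger_gap: 0.006
grip_force: 58.7
t 22.2 TCP unit mm [  32.3 -285.4  148.3] F [-0.5  0.5 -0.4] gap 0.006 grip 58.6536169052124
rod y -257.9560090879718 -177.95600908797178 ymax -169.41266875441448 x slope [3.18301921e-03 3.13286286e+01] z slope [-2.55539392e-02  7.45051393e+01]
-285 30.421468117851433 81.78801203046173
-130 30.914836094999284 77.82715144883372
```

The rod slopes down by 4 mm towards its tip. I raise and align it first, bring the tip up to the ring, and measure again.

```bash
python3 -m handwheel '{"deltas": [[-1,0.3,0.03,-0.09,0],[-1,0.5,0,0,0],[-1,0.2,0,0,0],[-1,0,0,0,0],[-1,0,0,0,0]]}' 60
python3 - <<'E'
from rod import *
st();c=cam("wrist");r=rod(c,70,95,-220,-80)
for y in(-245,-90):print(y,np.polyval(r[0],y),np.polyval(r[1],y))
# lug right: points above 90 near y -62..-70
P=cloud(c);loc=np.concatenate([(P[...,:2]-C)@U,P[...,2:]],-1)*1000
m=(loc[...,2]>96)&(loc[...,2]<104)&(np.abs(loc[...,0]-32)<25)&(np.abs(loc[...,1]+66)<12);q=loc[m]
print("lug top",len(q),np.percentile(q,[3,50,97],0).round(1) if len(q) else 0)
c=cam("side");P=cloud(c);loc=np.concatenate([(P[...,:2]-C)@U,P[...,2:]],-1)*1000
m=(np.abs(loc[...,2]-82)<10)&(np.abs(loc[...,0]-32)<12)&(loc[...,1]<-72)&(loc[...,1]>-150);print("side rod",m.sum(),np.percentile(loc[m],[2,50,98],0).round(1) if m.any() else 0)
E
```

```text
clock: 22.88
tcp_pos: [0.5525, -0.1108, 0.1532]
orientation: [0.0, 0.62, 0.784, 0.0]
wrist_force: [0.9, -0.2, -1.8]
finger_gap: 0.0063
grip_force: 58.7
t 22.88 TCP unit mm [  34.  -245.8  153.2] F [ 0.9 -0.2 -1.8] gap 0.0063 grip 58.66366803646088
rod y -215.94539575264045 -135.94539575264045 ymax -130.09402184337233 x slope [3.25136610e-03 3.30936209e+01] z slope [-2.71782719e-02  8.00627304e+01]
-245 32.29703624333792 86.72140704748705
-90 32.80099798952531 82.50877490241643
lug top 0 0
side rod 25 [[  30.3 -149.    86.4]
 [  35.  -123.7   89. ]
 [  38.3 -102.    90.7]]
```

```bash
python3 -m handwheel '{"deltas": [[-1,0,-0.015,0.025,0],[-1,0.25,0,0,0],[-1,0.25,0,0,0],[-1,0.25,0,0,0],[-1,0.25,0,0,0],[-1,0.1,0,0,0],[-1,0,0,0,0],[-1,0,0,0,0]]}' 60
python3 - <<'E'
from rod import *
st();c=cam("wrist");r=rod(c,70,95,-175,-80)
for y in(-202,-70,-47):print(y,np.polyval(r[0],y),np.polyval(r[1],y))
P=cloud(c);loc=np.concatenate([(P[...,:2]-C)@U,P[...,2:]],-1)*1000
m=(loc[...,2]>96)&(loc[...,2]<104)&(np.abs(loc[...,0]-32)<25)&(np.abs(loc[...,1]+66)<12);q=loc[m]
print("lug top",len(q),np.percentile(q,[3,50,97],0).round(1) if len(q) else 0)
E
```

```text
clock: 23.98
tcp_pos: [0.5417, -0.0683, 0.1521]
orientation: [0.0, 0.621, 0.784, 0.0]
wrist_force: [-0.1, 0.2, -0.9]
finger_gap: 0.006
grip_force: 58.7
t 23.98 TCP unit mm [  33.2 -202.   152.1] F [-0.1  0.2 -0.9] gap 0.006 grip 58.66381108760834
rod y -170.96168761664615 -90.96168761664615 ymax -86.18105471436684 x slope [3.96497191e-03 3.22478068e+01] z slope [-2.60565201e-02  8.03113080e+01]
-202 31.446882476728796 85.57472501072789
-70 31.970258769150277 82.135264363338
-47 32.06145312313281 81.53596440205035
lug top 0 0
```

The tip is in the hole at (32.0, 81.5) with no side force. Now I level the rod by lowering the grip against the hole's lower edge, holding it lightly.

```bash
python3 -m handwheel '{"deltas": [[-1,0,0,0.04,0],[-1,0,0,0.04,0],[-1,0,0,0.04,0],[-1,0,0,0.04,0],[-1,0,0,0,0],[-1,0,0,0,0]]}' 25
python3 - <<'E'
from rod import *
st();c=cam("wrist");r=rod(c,70,95,-175,-80)
for y in(-202,-70,-47):print(y,np.polyval(r[0],y),np.polyval(r[1],y))
E
```

```text
clock: 24.78
tcp_pos: [0.5418, -0.0682, 0.1459]
orientation: [0.0, 0.621, 0.784, 0.0]
wrist_force: [1.1, -0.9, 0.4]
finger_gap: 0.006
grip_force: 58.8
t 24.77 TCP unit mm [  33.3 -201.9  145.9] F [ 1.1 -0.9  0.4] gap 0.006 grip 58.77649962902069
rod y -170.99634847521955 -90.99634847521955 ymax -87.34362175303522 x slope [6.60124763e-04 3.18498575e+01] z slope [3.22126245e-03 7.99767840e+01]
-202 31.716512332994334 79.32608899549905
-70 31.803648801666522 79.75129563888551
-47 31.81883167120789 79.82538467523315
```

Levelled. I raise it 1 mm to centre it and run it in.

```bash
python3 -m handwheel '{"deltas": [[-1,0,0,-0.03,0],[-1,0.3,0,0,0],[-1,0.4,0,0,0],[-1,0.4,0,0,0],[-1,0.4,0,0,0],[-1,0,0,0,0]]}' 40
python3 -c "
from h import *
st()"
```

```text
clock: 25.58
tcp_pos: [0.5272, -0.0077, 0.1469]
orientation: [-0.001, 0.619, 0.785, 0.0]
wrist_force: [0.0, 1.4, 0.6]
finger_gap: 0.0059
grip_force: 58.8
t 25.57 TCP unit mm [  32.8 -139.7  146.9] F [0.  1.4 0.6] gap 0.0059 grip 58.80993604660034
```

```bash
python3 -m handwheel '{"deltas": [[-1,0.3,0,0,0],[-1,0.3,0,0,0],[-1,0.3,0,0,0],[-1,0.3,0,0,0],[-1,0,0,0,0],[-1,0,0,0,0]]}' 40
python3 -c "
from h import *
st();c=cam('top');P=cloud(c);loc=np.concatenate([(P[...,:2]-C)@U,P[...,2:]],-1)*1000
m=(np.abs(loc[...,2]-82)<12)&(np.abs(loc[...,0]-32)<10)&(loc[...,1]>73)&(loc[...,1]<140);print('left out',m.sum(),np.percentile(loc[m],[2,50,98],0).round(1) if m.any() else 0)"
```

```text
clock: 26.32
tcp_pos: [0.5166, 0.0375, 0.1469]
orientation: [-0.0, 0.62, 0.784, 0.0]
wrist_force: [0.1, 1.6, 1.8]
finger_gap: 0.0062
grip_force: 58.8
t 26.32 TCP unit mm [ 32.7 -93.3 146.9] F [0.1 1.6 1.8] gap 0.0062 grip 58.7942898273468
left out 0 0
```

```bash
python3 -m handwheel '{"deltas": [[-1,0.14,0,0,0],[-1,0,0,0,0],[-1,0,0,0,0]]}' 40
python3 - <<'E'
from rod import *
st();c=cam("wrist");save(c,"n.png");P=cloud(c);loc=np.concatenate([(P[...,:2]-C)@U,P[...,2:]],-1)*1000
for y in range(-55,80,8):
    m=(loc[...,2]>74)&(loc[...,2]<90)&(np.abs(loc[...,0]-33)<9)&(np.abs(loc[...,1]-y)<4);b=loc[m]
    if len(b)>5:print(y,len(b),((b[:,0].min()+b[:,0].max())/2).round(1),np.percentile(b[:,2],85).round(1)-4.3)
E
```

```text
clock: 26.75
tcp_pos: [0.5153, 0.0425, 0.1468]
orientation: [-0.0, 0.621, 0.784, 0.0]
wrist_force: [1.5, 0.2, -0.4]
finger_gap: 0.006
grip_force: 58.8
t 26.75 TCP unit mm [ 32.6 -88.1 146.8] F [ 1.5  0.2 -0.4] gap 0.006 grip 58.77100646495819
-55 260 30.9 80.0
-47 262 35.1 79.8
-39 294 35.0 79.8
-31 329 32.9 79.60000000000001
-23 340 31.1 79.60000000000001
-15 357 33.0 79.5
-7 365 34.1 79.5
1 379 35.1 79.3
9 369 34.8 79.3
17 415 31.2 79.10000000000001
25 319 32.7 78.9
```

```bash
python3 - <<'E'
from h import *
s=dict(np.load("s3.npz",allow_pickle=True));c=cam("side")
p=np.r_[C+U@np.array([.032,.070]),.0815];u,v=np.round(proj(c,p)).astype(int);print(u,v)
for k in(s,c):
    print(k["frame"][v-6:v+7,u-6:u+7].mean(-1).astype(int)); print(((k["R"].T@(p-k["o"]))[2]-k["depth"][v-4:v+5,u-5:u+6]).round(3)*1000)
E
```

```text
281 216
[[142 143 143 143 143 144 141 139 137 136 136 136 140]
 [125 125 125 125 125 127 127 126 125 124 123 123 127]
 [123 123 124 122 124 124 125 126 124 124 123 123 125]
 [123 123 123 120 118 119 128 132 127 123 122 122 125]
 [123 123 120 110  95 101 132 145 135 125 122 123 126]
 [123 123 118  99  75  82 125 141 133 125 123 123 124]
 [123 123 119 104  87  88 109 121 122 122 123 123 120]
 [123 123 122 117 116 119 120 118 119 121 122 123 122]
 [123 123 123 124 130 136 132 125 122 122 122 123 126]
 [123 123 123 124 127 129 128 125 123 123 122 123 128]
 [123 123 124 123 124 125 125 124 123 122 122 122 125]
 [123 123 123 124 125 124 124 123 123 122 122 122 122]
 [122 122 122 122 123 123 123 122 121 121 121 121 121]]
[[  8.   5.   6.   6.   7.   3.   4.   4.   5.   4.   5.]
 [  5.   4.   3.   7.   3.   6.   3.   1.   2.   1.   3.]
 [  2.   2.   0. -26. -28. -24.   3.   4.   1.   1.   1.]
 [  0.   2. -22. -19. -22. -22. -19.  -2.   0.  -0.   1.]
 [  1.  -2.  -8. -21. -25. -20.  -5.  -1.   0.  -1.  -1.]
 [ -0.  -3.  -2.  -4.  -7.  -7.  -0.  -5.  -3.  -4.  -6.]
 [ -1.  -4.  -4.  -4.  -1.  
[... 685 characters left out ...]
22 123 127]
 [122 123 124 123 124 125 125 124 123 123 122 123 124]
 [123 123 123 123 124 124 124 123 122 122 122 122 122]
 [122 122 122 122 123 123 123 122 122 122 121 121 121]]
[[  4.   6.   5.   2.   7.   3.   4.   1.   3.   5.   3.]
 [  3.   5.   8.   1.   2.   2.   4.   3.   2.   2.   3.]
 [  1.  -0.   3.  -8.  -7.  -7.   1.   1.   3.   0.  -1.]
 [  2.  -1. -23.  -6.  -4.  -7. -20.  -1.   2.   0.  -0.]
 [ -2.  -1.  -8. -22.  -2.  -3.  -4.  -1.  -1.  -2.  -2.]
 [ -2.  -1.  -4.  -5.  -7.  -3.  -5.   0.  -3.  -3.  -6.]
 [ -2.  -3.  -6.  -3.  -3.  -1.  -1.  -5.  -5.  -4.  -3.]
 [ -4.  -5.  -5.  -4.  -4.  -7.  -7.  -6.  -8.  -5.  -5.]
 [ -4.  -5.  -5.  -6.  -5.  -8.  -7.  -5.  -5.  -8.  -8.]]
```

In the left hole the depth behind the face went from about -25 mm (empty) to about -5 mm, so the tip is in the hole. I release, go round behind the head, and push it home with closed fingers.

```bash
python3 -m handwheel '{"deltas": [[-0.7,0,0,0,0],[-0.4,0,0,0,0],[-0.4,0,0,0,0],[-0.4,0,0,-0.6,0],[-0.4,0,0,-0.6,0],[-1,-0.9,0,0,0],[-1,-0.85,0,0,0],[-1,0,0,0,0],[-1,0,0,0,0]]}' 40
python3 - <<'E'
from rod import *
from pin import pin
st();c=cam("wrist");pin(c);r=rod(c,70,95,-122,-80)
for y in(-125,-70,70):print(y,np.polyval(r[0],y),np.polyval(r[1],y))
E
```

```text
clock: 27.98
tcp_pos: [0.5312, -0.0254, 0.1947]
orientation: [-0.0, 0.621, 0.784, 0.0]
wrist_force: [0.1, 0.1, 0.4]
finger_gap: 0.0002
grip_force: 0.0
t 27.98 TCP unit mm [  32.6 -157.8  194.7] F [0.1 0.1 0.4] gap 0.0002 grip 0.0
red 76 [254.6 177. ] [  27.3 -129.5   86.8] y [-132.7 -127.8] ray z8.5 [  26.2 -147.8    8.5]
red 29 [271.  175.5] [  39.  -128.4   85.9] y [-132.8 -127.8] ray z8.5 [  41.6 -146.3    8.5]
rod y -117.97542704226817 -85.97542704226817 ymax -80.00841625487915 x slope [3.72466576e-03 3.28797969e+01] z slope [-9.49048873e-03  7.90160600e+01]
-125 32.41421369831465 80.20237109169494
-70 32.61907031537242 79.68039421173211
70 33.14052352242859 78.35172579000849
```

```bash
python3 -m handwheel '{"deltas": [[-1,0,0,0.7,0],[-1,0,0,0.57,0],[-1,0,0,0,0],[-1,0.2,0,0,0],[-1,0.25,0,0,0],[-1,0.25,0,0,0],[-1,0.25,0,0,0],[-1,0.25,0,0,0],[-1,0.25,0,0,0],[-1,0.2,0,0,0],[-1,0,0,0,0]]}' 40
python3 - <<'E'
from h import *
st();c=cam("side");P=cloud(c);loc=np.concatenate([(P[...,:2]-C)@U,P[...,2:]],-1)*1000
m=(np.abs(loc[...,2]-82)<9)&(np.abs(loc[...,0]-32)<9)&(loc[...,1]>76)&(loc[...,1]<140);print('left out',m.sum(),np.percentile(loc[m],[2,50,98],0).round(1) if m.any() else 0)
E
```

```text
clock: 29.4
tcp_pos: [0.5159, 0.0393, 0.1439]
orientation: [-0.0, 0.62, 0.785, -0.0]
wrist_force: [0.3, 0.6, -0.1]
finger_gap: 0.0
grip_force: 0.0
t 29.4 TCP unit mm [ 32.4 -91.3 143.9] F [ 0.3  0.6 -0.1] gap 0.0 grip 0.0
left out 46 [[ 30.9  79.   81.3]
 [ 35.3 102.7  84.6]
 [ 38.8 121.2  86.3]]
```

Tip is about 121 mm out on the left (home is 125). I creep the last bit until it makes contact.

```bash
python3 -m handwheel '{"deltas": [[-1,0.06,0,0,0],[-1,0.05,0,0,0],[-1,0.03,0,0,0],[-1,0,0,0,0],[-1,0,0,0,0]]}' 40
python3 - <<'E'
from h import *
st();c=cam("side");P=cloud(c);loc=np.concatenate([(P[...,:2]-C)@U,P[...,2:]],-1)*1000
m=(np.abs(loc[...,2]-82)<9)&(np.abs(loc[...,0]-32)<9)&(loc[...,1]>76)&(loc[...,1]<140);print('left out',m.sum(),np.percentile(loc[m],[2,50,98],0).round(1) if m.any() else 0)
E
```

```text
clock: 30.08
tcp_pos: [0.5154, 0.0425, 0.144]
orientation: [0.001, 0.621, 0.784, -0.001]
wrist_force: [1.3, -6.7, -2.0]
finger_gap: 0.0003
grip_force: 3.3
t 30.07 TCP unit mm [ 32.7 -88.1 144. ] F [ 1.3 -6.7 -2. ] gap 0.0003 grip 3.3022906931728357
left out 50 [[ 30.1  77.5  80.3]
 [ 34.9 103.3  84.5]
 [ 38.5 124.1  86.5]]
```

```bash
python3 -m handwheel '{"deltas": [[-1,0.03,0,0,0],[-1,0,0,0,0],[-1,-0.4,0,0,0],[-1,-0.6,0,0,0],[-1,-0.5,0,-0.8,0],[-1,0,0,-0.8,0],[-1,0,-0.9,-0.4,0],[-1,0.2,-0.9,0,0],[-1,0.6,-0.9,0,0],[-1,0.6,-0.8,0,0],[-1,0,0,0,0],[-1,0,0,0,0]]}' 40
python3 - <<'E'
from dig import *
from pin import pin
st();c=cam("wrist");np.savez("w6",**c);show(c,(-54,));pin(c)
P=cloud(c);loc=np.concatenate([(P[...,:2]-C)@U,P[...,2:]],-1)*1000
for n,k in(("wrist",c),("side",cam("side")),("top",cam("top"))):
    loc=cloud(k);loc=np.concatenate([(loc[...,:2]-C)@U,loc[...,2:]],-1)*1000
    m=(np.abs(loc[...,2]-82)<9)&(np.abs(loc[...,0]-32)<9)&(loc[...,1]>76)&(loc[...,1]<140);print(n,'left out',m.sum(),np.percentile(loc[m],[2,50,99],0).round(1) if m.any() else 0)
    if n=="top":
        pin(k)
        t=dict(np.load("top.npz",allow_pickle=True));d=np.abs(k["frame"].astype(int)-t["frame"]).mean(-1)
        for b,(u,v) in dict(bung=(173,257),cup=(258,139),rib=(342,146)).items():print(b,d[v-14:v+15,u-14:u+15].mean().round(1))
E
```

```text
clock: 31.62
tcp_pos: [0.3804, 0.0088, 0.2246]
orientation: [0.001, 0.621, 0.784, 0.001]
wrist_force: [0.3, 0.3, -0.2]
finger_gap: 0.0
grip_force: 0.0
t 31.62 TCP unit mm [-106.4  -90.3  224.6] F [ 0.3  0.3 -0.2] gap 0.0 grip 0.0
angle -54
##############   ##############   ##############
##############   ##############   ##############
+++++#++++++..   +++++#++++++++   ++++##++++++++
....+#........   ....++........   ....++........
....+#++++....   ....+#+++.....   ....+#+++.....
....+#####....   ....+#####....   ....+#####....
....+#...#....   .........#....   ........+#....
....+#..+#....   .........#....   ........+#....
....+#####....   .....+####....   ....+#++##....
+++.+#####++..   ++..+#####+...   +++++#####+...
##############   ##############   ##############
wrist left out 0 0
side left out 50 [[ 30.4  79.3  80.7]
 [ 35.4 104.   84.6]
 [ 38.5 125.2  86.8]]
top left out 50 [[ 29.2  78.4  79.2]
 [ 33.   97.6  83.4]
 [ 38.  120.8  88.5]]
red 48 [372.  271.9] [-218.6 -365.5   32.8] y [-403.3 -328.5] ray z8.5 [-220.5 -371.7    8.5]
bung 7.0
cup 4.5
rib 5.2
```

Wheels read 6, 5, 5, the tip is out to 125 mm (home), and the bystanders have not changed.

```bash
python3 -c "
from workcell import hand_in
print(hand_in())"
```

```text
the job is handed in; nothing more can be done
None
```

The job is handed in at about 32 s, no verdict returned: wheels read 6, 5, 5, pin measured fully home through both lugs, and cup, bung and rib look unmoved in the top view.

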